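Find the high spot of a centrifuge rotor with the plunger indicator

TASK

Find the high spot of the centrifuge rotor on the runout tester. First push the dial indicator in by the blue post on its carriage, gently, until its plunger bears on the rim under the cover plate and the red needle has gone about a quarter turn; then turn the rotor right round by its red handle while you watch the needle. The rim has two raised spots: leave the rotor with the higher one exactly under the plunger, where the needle reads highest, the plunger still bearing on it, without ever pressing the plunger near the end of its travel or disturbing the dish, the timer or the cup.

Things in the scene. Friction and masses are not known exactly. Their poses are not given: they have to be found in the camera images.
- tester: Grey base of the runout tester, fixed to the worktop, 12 mm thick: a 150 x 160 mm plate under the rotor and a 90 mm wide tongue toward its own -y, ending 285 mm from the origin, with the indicator's rail. Origin on the rotor's vertical axis, on the worktop; z up. The indicator's carriage slides along its y axis, +y being toward the rotor. Place and yaw differ each time.
- spindle (a point): Point on the rotor's vertical axis, 45 mm above the worktop. The tested rim is an aluminium flange, 35 to 55 mm above the worktop, hidden under the cover. It is round, 60 mm in radius, but for two smooth humps, each about 25 degrees either side: the higher 4.5 mm proud, the lower 2.2 mm, 2.3 rad apart. Where they lie relative to the handle is unknown and differs each time.
- cover: Round aluminium cover plate of the rotor with dark tube holes, 138 mm across, 56 to 62 mm above the worktop, with a steel hub (48 mm across, up to 76 mm). Turns with the rim and handle, either way without stop, and stays where left (stiff bearing, 0.12 N m). Origin on the axis at worktop height; the handle is on its x axis, 45 mm out.
- handle_grip (a point): Red upright handle on the cover, round, 16 mm across, 66 to 113 mm above the worktop, 45 mm from the rotor's axis; the point lies on its axis 96 mm above the worktop. It spins freely about its own axis, so it can be held at a fixed orientation and led round the circle; turning takes about 3 N there.
- post (a point): Blue square post on the indicator's carriage, 16 x 16 mm, sides along the tester's x and y, 30 to 92 mm above the worktop; the point lies on its axis 78 mm up, 225 mm from the rotor's axis with the carriage fully back. The carriage slides 45 mm at most, is stiff (about 8 N) and stays where it is left. The dial (68 mm across, top 62 mm above the worktop) is centred 72 mm in front of the post.
- tip (a point): Tip of the indicator's plunger (steel ball 8 mm across), 45 mm above the worktop, pointing along the tester's +y straight at the rotor's axis; with the plunger out it lies 131 mm in front of the post. The plunger can be pressed in 10 mm against a spring of 500 N/m.
- needle (a joint): Red needle of the dial on the indicator, facing up, in rad: 0 with the plunger fully out, pointing to the rotor; turns clockwise from above by 0.5 rad for each mm that the plunger is pressed in (5 rad at the end of its travel), so 1 rad is also 1 N of plunger force. The dial's ticks stand 0.25 rad apart.
- stylus: The plunger itself, a steel rod 6 mm thick with a ball at its end; origin at its tip.
- petri: Bystander: loose flat round dish, 90 mm across and 15 mm high, near the tester on the robot's side; origin at the centre of its underside.
- lab_timer: Bystander: loose white lab timer with keys, 66 x 72 x 16 mm, left of the tester; origin at the centre of its underside.
- cup: Bystander: loose clear sample cup with an orange lid, 61 mm across and 70 mm high, behind the carriage as seen from the robot; origin at the centre of its underside.

How it is judged:
By the outcome, as a careful person would: the job done as asked, in the order asked, and still so for the second after the job is handed in, with the robot touching nothing.
It also fails if it takes over 72 s, if anything falls off the work surface, if the arm or the gripper's body presses on something with over 40 N, if the wrist force passes 120 N, or if a joint passes its speed limit or range.

ROBOT

A 7-joint arm with a two-finger parallel gripper is mounted at the origin on a cart in front of the work surface, level with it; the furniture and walls round the work are solid. World frame = base frame: x ahead of the robot, y to its left, z up, the work surface at z = 0. Lengths are in mm, angles in rad, forces in N, time in s.
With the tool pointing down it reaches from about 400 to 875 mm from the base axis. Payload 4.4 kg.
Tool frame: the origin (TCP) lies where the fingers leave the gripper's body, on its centre line; the fingertips stand 73 mm ahead of it and the grasp point (between the pads) lies 54 mm ahead of it; z points along the fingers, y is the line along which they close (so a half turn about z gives the same grasp; the last joint's range is limited). The gripper opens to 85 mm and grips with 20 to 120 N. Pads are 22 mm wide; open, the fingers measure 114 mm over their backs; the gripper's body (76 mm by 85 mm) begins 54 mm behind the grasp point. The pads swing forward as they close: fully open they stand 13 mm farther back than shut.
Start: joints at [1.245, 0.628, 0.038, 1.517, -0.027, 0.996, -0.02], TCP at [167.001, -628.194, 303.913] pointing down, gripper open.
Joint ranges: [-3.06, 3.06], [-0.37, 2.12], [-1.25, 1.32], [0.18, 2.47], [-1.1, 4.24], [0.23, 1.98], [-2.94, 2.94]. Speed limits (rad/s): [2.57, 2.57, 3.14, 3.14, 3.14, 3.14, 3.14].

INTERFACE

Orientations are given as [roll, pitch, yaw] about the fixed x, y, z axes, in that order (R = Rz(yaw) Ry(pitch) Rx(roll)).
In Python, from cell import ctrl gives the robot as it stands.
- The arm moves only by the tool send_rows, never from a script. Its argument "rows" is a list that holds one entry, the list of rows, each a list of 6 numbers: the shift along the tool's x, y, z in cm, then the turn, a rotation vector about the tool's x, y, z in rad. In form: [[[tx, ty, tz, wx, wy, wz], ...]]. A call has 1 to 10 rows; each row is the pose to reach, as a shift and turn from the pose commanded when the call began, along the tool's axes at that moment; what a row does not reach only later rows make up. A row lasts 1/10 s, in which the tool goes at most 50 mm and 8.59 degrees, less where a joint would pass 70% of its speed; a pose out of reach is approached as far as the arm can. A call with a gripper value outside its range is refused whole. "grip" is the closure in counts, from 0 (fully open) to 255 (shut), set as the call begins (left out, the last holds). The fingers move at their own pace and stop on an object; the grip force is fixed at half the most. Time passes only in rows, so rows that repeat a pose let the fingers close. It gives the time, the measured TCP pose, the force, the opening and the grip force at its end, in the units of the state.
- ctrl.read_state(): the state, without advancing time (a new reading comes with each control period).
- ctrl.get_image(name): name is "scene" or "top"; returns a dict with "pixels" (420x560x3 uint8, red, green, blue), "fx", "fy", "cx", "cy" (pixels), "extrinsics" (4x4, takes a point from camera to world coordinates). Camera axes: x right, y up, looking along -z (the intrinsics and any distortion apply to the point x, -y, -z); pixel columns grow to the right and rows downward; lengths in mm; the calibration is good to about 2 mm. A picture is of the moment at which its call begins. There is no depth.
- ctrl.finish_job(): hands the job in; it is judged then, once.
The state is a dict: "clock": time; "qpos": joint angles; "qd": joint speeds; "tau": joint torques, N m; "eef_pos": TCP position; "tool_rot": TCP orientation; "force": force on the tool from outside, world axes, zero at the start; "torque": the same for the moment, N m; "width": finger opening in mm; "gripper_force": force on a finger pad.
Only numpy, scipy, OpenCV 4.12 (cv2) and the standard library are available. Lean on these libraries where they do the work, as an engineer would, in place of code of your own. Each camera call takes 0.05 s, during which the arm holds its last target. There are 200 camera calls.

## Working session

There is one attempt and no reset: what is moved stays moved. The work goes in short steps, Python scripts to look and compute and a tool call to move; the robot and the scene stay as the last step left them, time stands still between calls to the robot, and variables do not carry over. Pictures are saved under pics/ and viewed, at most 10 in all, crops included, and the job is handed in when it is done.

Besides the shell and the picture viewer there is one more tool, called as name(argument=value, ...), one argument or row to a line, values as JSON. send_rows: Moves the arm, as the interface text tells. Its arguments: {"type":"object","properties":{"rows":{"type":"array","items":{"type":"array","items":{"type":"array","items":{"type":"number"}}}},"grip":{"type":"number"}},"required":["rows"]}

```bash
mkdir -p pics; ls
python3 - <<'E'
from cell import ctrl
import cv2,numpy as np
s=ctrl.read_state();print({k:np.round(v,3) for k,v in s.items()})
for n in("scene","top"):
    im=ctrl.get_image(n);cv2.imwrite(f"pics/{n}0.png",im["pixels"][:,:,::-1])
    print(n,{k:np.round(v,3) for k,v in im.items() if k!="pixels"})
E
```

```text
pics
{'clock': np.float64(0.0), 'qpos': array([ 1.245,  0.629,  0.038,  1.518, -0.027,  0.996, -0.02 ]), 'qd': array([ 0.001, -0.   , -0.   ,  0.001,  0.   , -0.   ,  0.   ]), 'tau': array([ 1.0000e-03, -5.6341e+01,  1.2260e+00, -1.9344e+01,  1.1000e-02,
        1.1000e-02,  0.0000e+00]), 'eef_pos': array([ 166.855, -627.737,  302.99 ]), 'tool_rot': array([-3.14,  0.  ,  0.26]), 'force': array([0.896, 0.392, 0.154]), 'torque': array([-0.028, -0.015,  0.006]), 'gripper_force': np.float64(0.0), 'width': np.float64(85.158)}
scene {'fx': np.float64(528.207), 'fy': np.float64(528.207), 'cx': np.float64(288.605), 'cy': np.float64(199.722), 'extrinsics': array([[-4.80000e-01,  3.33000e-01, -8.12000e-01, -2.86193e+02],
       [-8.77000e-01, -2.10000e-01,  4.32000e-01,  5.31512e+02],
       [-2.70000e-02,  9.19000e-01,  3.93000e-01,  4.98655e+02],
       [ 0.00000e+00,  0.00000e+00,  0.00000e+00,  1.00000e+00]])}
top {'fx': np.float64(543.16), 'fy': np.float64(543.16), 'cx': np.float64(283.306), 'cy': np.float64(204.108), 'extrinsics': array([[-1.500000e-02,  9.950000e-01, -1.020000e-01,  4.938810e+02],
       [-1.000000e+00, -1.600000e-02, -9.000000e-03,  8.752200e+01],
       [-1.100000e-02,  1.020000e-01,  9.950000e-01,  1.026638e+03],
       [ 0.000000e+00,  0.000000e+00,  0.000000e+00,  1.000000e+00]])}
```

View pics/top0.png

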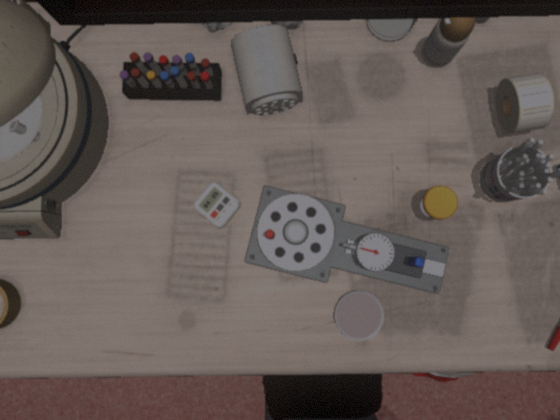

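View pics/scene0.png

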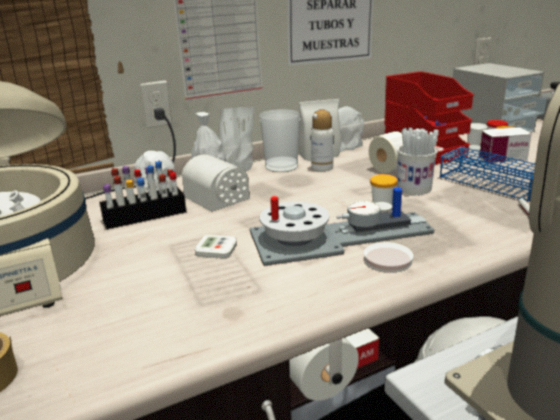

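The top view shows the rotor hub at (296,231), the handle at (269,234), the dial at (376,252) with the needle pointing at the rotor, and the post at (419,262). The dish is at (359,315), the cup at (440,202) and the timer at (217,204). Next I'll enlarge it to measure.

```bash
cat > h.py <<'E'
from cell import ctrl
import cv2,numpy as np
def ray(im,u,v,z):
    E=np.array(im["extrinsics"]);d=np.array([(u-im["cx"])/im["fx"],-(v-im["cy"])/im["fy"],-1.])
    w=E[:3,:3]@d;o=E[:3,3];return o+w*(z-o[2])/w[2]
def proj(im,p):
    E=np.array(im["extrinsics"]);c=E[:3,:3].T@(np.array(p)-E[:3,3])
    return np.array([im["cx"]+im["fx"]*c[0]/-c[2],im["cy"]-im["fy"]*c[1]/-c[2]])
def crop(im,x,y,w,h,k,f):
    cv2.imwrite(f,cv2.resize(im["pixels"][y:y+h,x:x+w,::-1],None,fx=k,fy=k,interpolation=cv2.INTER_CUBIC))
E
python3 - <<'E'
from h import *
im=ctrl.get_image("top")
crop(im,240,180,220,130,3.6,"pics/c1.png")
crop(ctrl.get_image("scene"),240,170,200,110,4,"pics/c2.png")
for n,u,v,z in[("hub",296,231,76),("handle",269,234,113),("dial",376,252,62),("post",419,262,92),("petri",359,315,15),("cup",440,202,70),("timer",217,204,16)]: print(n,ray(im,u,v,z).round(1))
E
```

```text
hub [543.6  74.7  76. ]
handle [537.3 120.6 113. ]
dial [505.  -66.1  62. ]
post [ 486.5 -134.    92. ]
petri [391.1 -38.8  15. ]
cup [ 591.  -180.5   70. ]
timer [599.6 220.9  16. ]
```

View pics/c1.png

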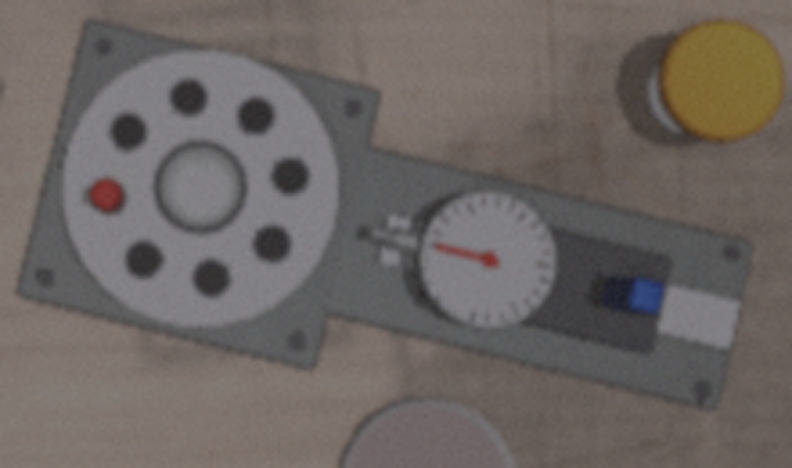

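View pics/c2.png

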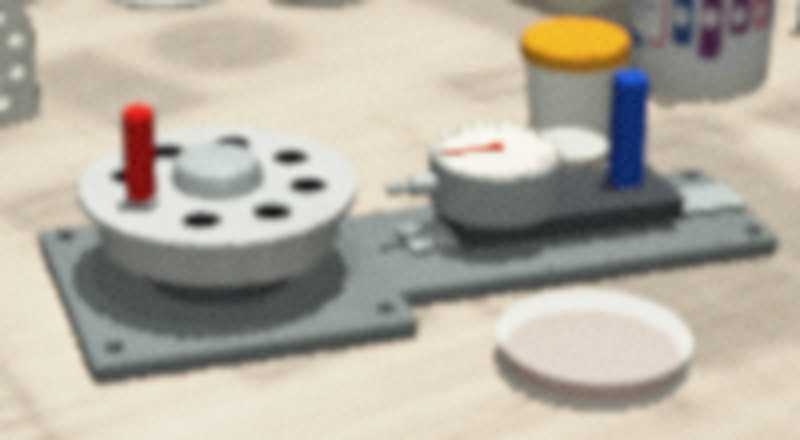

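The crops agree with the first read: post top at about (419.7,262.2), hub (295.8,231.7), dial (375.6,251.7), needle at 0. Next I'll refine the frame and work out the approach.

```bash
cat >> h.py <<'E'
from scipy.spatial.transform import Rotation as R
def delta(p,yaw):  # shift (cm, tool axes) and turn about tool z to TCP p, pointing down
    s=ctrl.read_state();r=R.from_euler("xyz",s["tool_rot"]);t=R.from_euler("xyz",[np.pi,0,yaw])
    return (r.inv().apply(np.array(p)-s["eef_pos"])/10).round(2),(r.inv()*t).as_rotvec().round(3)
E
python3 - <<'E'
from h import *
im=ctrl.get_image("top")
H=ray(im,295.8,231.7,76);P=ray(im,419.7,262.2,92);D=ray(im,375.6,251.7,62);G=ray(im,269.7,234.4,113)
d=(H-P)[:2];print(H,P,D,G,np.linalg.norm(d),np.arctan2(d[0],d[1]),np.linalg.norm((H-D)[:2]),np.linalg.norm((H-G)[:2]))
e=lambda x,y,z:ray(im,240+x/3.6,180+y/3.6,z)
a,b=e(752,240,12),e(716,408,12);m=(a+b)/2;print("tongue end",m,np.linalg.norm((m-H)[:2]),np.linalg.norm((a-b)[:2]))
for c in [(86,22),(380,92),(312,368),(17,293)]:print(e(*c,12)[:2])
print(delta([P[0],P[1],300],-.262))
E
```

```text
[542.33196784  75.03078656  76.        ] [ 486.12008115 -135.21700011   92.        ] [505.48898346 -65.43592206  62.        ] [536.60207236 119.47846194 113.        ] 217.6325067694584 0.2612497535329432 145.21811777022234 44.815483361618455
tongue end [ 470.621062   -198.35074888   12.        ] 282.6303556491455 88.2204299351753
[632.47015078 132.80538564]
[593.13009322 -19.94121176]
[451.28044058  18.78149515]
[491.90863076 170.10039928]
(array([ 43.5 , -39.42,   0.38]), array([-0.001,  0.   ,  0.522]))
```

send_rows(
  rows=[
    [[3.6,-3.3,0,0,0,0.05],[7.2,-6.6,0,0,0,0.1],[10.9,-9.9,0,0,0,0.15],[14.5,-13.1,0,0,0,0.2],[18.1,-16.4,0,0,0,0.25],[21.7,-19.7,0,0,0,0.3],[25.4,-23.0,0,0,0,0.35],[29,-26.3,0,0,0,0.4],[32.6,-29.6,0,0,0,0.45],[36.2,-32.8,0,0,0,0.52]],
  ],
  grip=130,
)

```text
clock: 1.25
eef_pos: [433.4, -216.3, 304.1]
tool_rot: [-3.142, -0.0, -0.263]
force: [0.6, -0.7, -0.4]
width: 41.8
gripper_force: 0.0
```

Run:
```python
from h import *
s=ctrl.read_state();print(s["clock"],s["eef_pos"],s["tool_rot"],s["width"],s["force"])
print(delta([486.1,-135.2,200],-.26))
```

```text
1.25 [ 433.38637756 -216.34659338  304.10871037] [-3.14156168e+00 -4.60959952e-04 -2.62601141e-01] 41.78627824564808 [ 0.59168695 -0.72538501 -0.4202594 ]
(array([ 2.98, -9.2 , 10.41]), array([-0.   , -0.   , -0.003]))
```

send_rows(
  rows=[
    [[1,-3.0,3,0,0,0],[2,-6,6,0,0,0],[3,-9.2,9,0,0,0],[3,-9.2,12,0,0,0],[3,-9.2,12,0,0,0],[3,-9.2,12,0,0,0]],
  ],
)

```text
clock: 1.85
eef_pos: [484.9, -137.7, 184.1]
tool_rot: [3.141, 0.001, -0.261]
force: [0.3, 0.0, 0.6]
width: 41.7
gripper_force: 0.0
```

Run:
```python
from h import *
print(delta([486.1,-135.2,138],-.26))
crop(ctrl.get_image("scene"),300,100,160,140,4,"pics/c3.png")
```

```text
(array([ 0.06, -0.27,  4.61]), array([ 0.001,  0.001, -0.001]))
```

View pics/c3.png

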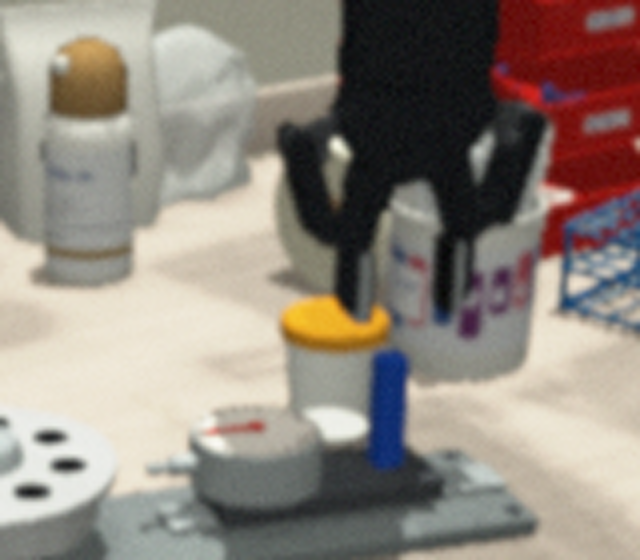

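The fingers at crop x 360 and 455 straddle the post at x 390, so they are centred well enough. I'll go down and grip.

send_rows(
  rows=[
    [[0.05,-0.3,1.5,0,0,0],[0.05,-0.3,3,0,0,0],[0.05,-0.3,4.5,0,0,0],[0.05,-0.3,4.5,0,0,0],[0.05,-0.3,4.5,0,0,0]],
  ],
)

```text
clock: 2.4
eef_pos: [487.0, -135.2, 140.3]
tool_rot: [3.141, -0.002, -0.262]
force: [0.0, -0.7, -0.6]
width: 41.7
gripper_force: 0.0
```

send_rows(
  rows=[
    [[0,0,0,0,0,0],[0,0,0,0,0,0],[0,0,0,0,0,0],[0,0,0,0,0,0],[0,0,0,0,0,0]],
  ],
  grip=255,
)

```text
clock: 2.9
eef_pos: [487.2, -134.4, 140.3]
tool_rot: [-3.141, -0.002, -0.26]
force: [-1.9, 1.3, 6.7]
width: 15.1
gripper_force: 58.8
```

Run:
```python
from h import *
s=ctrl.read_state();print(s["clock"],s["eef_pos"],s["tool_rot"],s["width"],s["force"])
im=ctrl.get_image("top");print(proj(im,[486,-135,92]))
p=im["pixels"].astype(int);m=(p[...,0]-p[...,1:].max(2)>40);ys,xs=np.nonzero(m)
k=(abs(xs-368)<25)&(abs(ys-250)<20);print(k.sum(),xs[k].min(),xs[k].max(),xs[k].mean(),ys[k].mean())
crop(im,330,210,130,90,6,"pics/c4.png")
```

```text
2.9 [ 487.20113295 -134.40979894  140.286788  ] [-3.14138853e+00 -2.22213638e-03 -2.60284743e-01] 15.060827291101921 [-1.92033001  1.33902173  6.66879557]
[419.57545389 262.27270976]
23 362 377 370.82608695652175 250.6086956521739
```

View pics/c4.png

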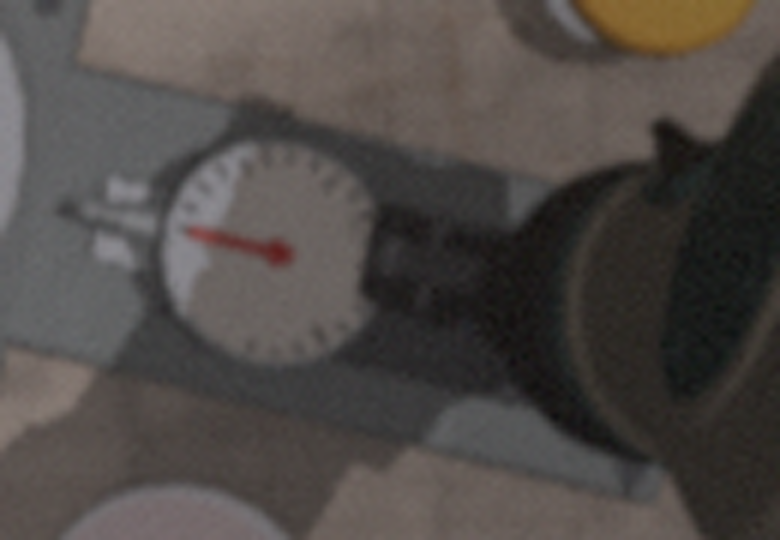

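The post is gripped (opening 15 mm, pads at 59 N), and the needle at crop (185,232)–(280,253) still reads 0. Now I'll push slowly.

```bash
cat >> h.py <<'E'
YAW=.261;U=np.array([np.sin(YAW),np.cos(YAW)])
def needle(off,D0=np.array([505.5,-65.4])):
    """needle angle, rad clockwise from +y of tester, carriage advanced by off mm"""
    im=ctrl.get_image("top");p=cv2.GaussianBlur(im["pixels"],(0,0),.6).astype(float)
    c=D0+U*off;q=proj(im,[*c,62]);x0,y0=np.round(q).astype(int)
    ys,xs=np.mgrid[y0-20:y0+21,x0-20:x0+21]
    w=p[ys,xs];red=w[...,0]/(w[...,1:].max(2)+8)-1.25
    v=np.array([ray(im,a,b,62)[:2] for a,b in zip(xs.ravel(),ys.ravel())])-c
    r=np.hypot(*v.T);k=(red.ravel()>0)&(r<32)
    kc=k&(r<6);far=k&(r>8);g=red.ravel()
    if far.sum()<4:return None,int(k.sum()),im
    m=(v[far]*g[far,None]).sum(0);a=np.arctan2(m@[U[1],-U[0]],m@U)
    n=m/np.hypot(*m);perp=(v[far]@[-n[1],n[0]]).std()
    return round(float(a%(2*np.pi)),3),int(far.sum()),round(float(perp),1),(v[kc].mean(0).round(1) if kc.any() else None)
E
python3 -c "
from h import *
print(needle(0))"
```

```text
(6.279, 21, 1.0, array([0.5, 0.4]))
```

send_rows(
  rows=[
    [[0,-0.2,0,0,0,0],[0,-0.4,0,0,0,0],[0,-0.6,0,0,0,0],[0,-0.8,0,0,0,0],[0,-1.0,0,0,0,0],[0,-1.2,0,0,0,0],[0,-1.4,0,0,0,0],[0,-1.6,0,0,0,0],[0,-1.8,0,0,0,0],[0,-1.8,0,0,0,0]],
  ],
)

```text
clock: 4.0
eef_pos: [491.1, -119.9, 140.3]
tool_rot: [3.138, -0.002, -0.263]
force: [-2.8, -6.5, 6.3]
width: 14.5
gripper_force: 58.9
```

```bash
cat > n.py <<'E'
from h import *
s=ctrl.read_state();off=(s["eef_pos"][:2]-[487.2,-134.4])@U
print(s["clock"],s["eef_pos"].round(1),"off",off.round(2),"F",s["force"].round(1),needle(off))
E
python3 n.py
```

```text
4.0 [ 491.1 -119.9  140.3] off 15.01 F [-2.8 -6.5  6.3] (6.281, 17, 0.9, array([0.1, 0.3]))
```

send_rows(
  rows=[
    [[0,-0.15,0,0,0,0],[0,-0.3,0,0,0,0],[0,-0.45,0,0,0,0],[0,-0.6,0,0,0,0],[0,-0.7,0,0,0,0],[0,-0.8,0,0,0,0],[0,-0.8,0,0,0,0]],
  ],
)

```text
clock: 4.75
eef_pos: [493.1, -112.3, 140.3]
tool_rot: [3.138, -0.002, -0.263]
force: [-2.9, -7.4, 7.5]
width: 14.5
gripper_force: 58.9
```

```bash
python3 n.py
```

```text
4.75 [ 493.1 -112.3  140.3] off 22.84 F [-2.9 -7.4  7.5] (0.001, 16, 0.8, array([0.3, 0.5]))
```

send_rows(
  rows=[
    [[0,-0.1,0,0,0,0],[0,-0.2,0,0,0,0],[0,-0.3,0,0,0,0],[0,-0.4,0,0,0,0],[0,-0.4,0,0,0,0]],
  ],
)

```text
clock: 5.3
eef_pos: [494.1, -108.4, 140.3]
tool_rot: [3.138, -0.002, -0.263]
force: [-2.9, -6.3, 7.4]
width: 14.6
gripper_force: 58.9
```

```bash
python3 n.py
```

```text
5.3 [ 494.1 -108.4  140.3] off 26.87 F [-2.9 -6.3  7.4] (6.281, 16, 0.8, array([-0.1,  0.2]))
```

send_rows(
  rows=[
    [[0,-0.1,0,0,0,0],[0,-0.2,0,0,0,0],[0,-0.2,0,0,0,0]],
  ],
)

```text
clock: 5.65
eef_pos: [494.6, -106.6, 140.3]
tool_rot: [3.138, -0.002, -0.263]
force: [-3.1, -7.0, 6.5]
width: 15.0
gripper_force: 58.9
```

```bash
python3 n.py
```

```text
5.65 [ 494.6 -106.6  140.3] off 28.77 F [-3.1 -7.   6.5] (0.351, 19, 1.0, array([0.4, 0.3]))
```

send_rows(
  rows=[
    [[0,-0.1,0,0,0,0],[0,-0.2,0,0,0,0],[0,-0.24,0,0,0,0],[0,-0.24,0,0,0,0]],
  ],
)

```text
clock: 6.1
eef_pos: [495.1, -104.7, 140.3]
tool_rot: [3.138, -0.002, -0.263]
force: [-3.3, -8.4, 8.0]
width: 15.1
gripper_force: 59.0
```

```bash
python3 n.py
```

```text
6.1 [ 495.1 -104.7  140.3] off 30.73 F [-3.3 -8.4  8. ] (1.264, 21, 1.1, array([ 0.5, -0.1]))
```

send_rows(
  rows=[
    [[0,-0.07,0,0,0,0],[0,-0.07,0,0,0,0],[0,-0.07,0,0,0,0]],
  ],
)

```text
clock: 6.45
eef_pos: [495.3, -104.1, 140.3]
tool_rot: [3.138, -0.002, -0.263]
force: [-2.9, -9.3, 6.3]
width: 14.6
gripper_force: 59.0
```

```bash
python3 n.py
```

```text
6.45 [ 495.3 -104.1  140.3] off 31.32 F [-2.9 -9.3  6.3] (1.541, 19, 1.0, array([ 0.5, -0.8]))
```

send_rows(
  rows=[
    [[0,0.1,0,0,0,0],[0,0.25,0,0,0,0],[0,0.25,0,0,0,0]],
  ],
)

```text
clock: 6.8
eef_pos: [495.2, -104.4, 140.3]
tool_rot: [3.14, -0.002, -0.262]
force: [-1.1, -3.5, 6.2]
width: 14.7
gripper_force: 59.0
```

send_rows(
  rows=[
    [[0,0,0,0,0,0],[0,0,0,0,0,0],[0,0,0,0,0,0],[0,0,0,0,0,0]],
  ],
  grip=130,
)

```text
clock: 7.2
eef_pos: [495.0, -102.5, 138.9]
tool_rot: [-3.141, 0.0, -0.26]
force: [-0.1, -0.2, 1.2]
width: 41.8
gripper_force: 0.0
```

Run:
```python
from h import *
s=ctrl.read_state();print(s["clock"],s["eef_pos"],s["force"],s["width"],needle(31.3))
A=np.array([542.3,75.0]);im=ctrl.get_image("top");p=im["pixels"].astype(float)
ys,xs=np.nonzero(p[...,0]>1.5*p[...,1:].max(2)+15);k=np.hypot(xs-270,ys-234)<10
u,v=xs[k].mean(),ys[k].mean();G=ray(im,u,v,110);print(u,v,k.sum(),G)
print(delta([G[0],G[1],200],-.261))
```

```text
7.2 [ 494.9571977  -102.45293652  138.89849787] [-0.12238087 -0.19931708  1.16954625] 41.79566749311651 (1.531, 20, 1.0, array([ 0.5, -0.8]))
269.12 233.68 50 [537.97219642 120.54687131 110.        ]
(array([ -1.57, -22.67,  -6.11]), array([-0.   ,  0.   ,  0.001]))
```

send_rows(
  rows=[
    [[0,0,-3,0,0,0],[0,0,-6.2,0,0,0],[-0.2,-4.5,-6.2,0,0,0],[-0.5,-9,-6.2,0,0,0],[-0.8,-13.5,-6.2,0,0,0],[-1.2,-18,-6.2,0,0,0],[-1.6,-22.6,-6.2,0,0,0],[-1.6,-22.6,-6.2,0,0,0],[-1.6,-22.6,-6.2,0,0,0]],
  ],
)

```text
clock: 8.2
eef_pos: [537.2, 121.2, 200.6]
tool_rot: [3.141, 0.0, -0.257]
force: [-0.1, -0.6, -0.6]
width: 41.9
gripper_force: 0.0
```

Run:
```python
from h import *
print(delta([537.2,120.0,153],-.261),needle(31.3))
crop(ctrl.get_image("scene"),220,100,170,150,4,"pics/c5.png")
```

```text
(array([0.03, 0.12, 4.76]), array([0.   , 0.   , 0.004])) (1.531, 18, 0.9, array([ 0.5, -0.8]))
```

View pics/c5.png

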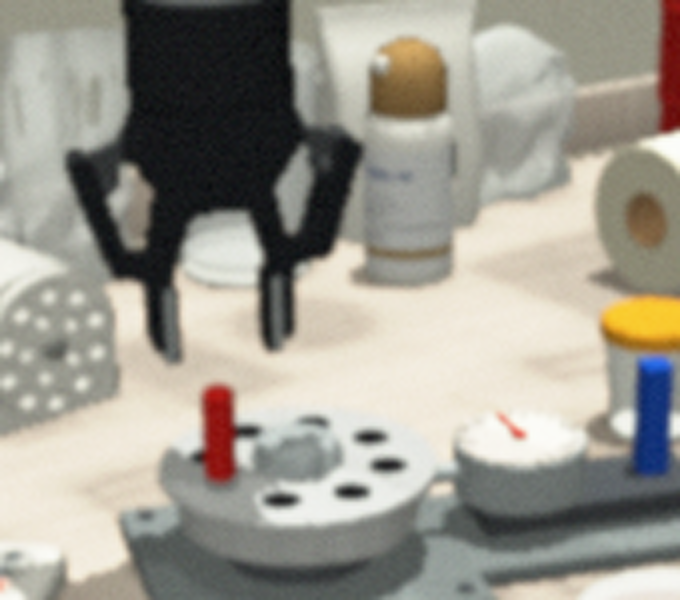

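The fingers (crop x 160–280) straddle the handle (x 218). Going down and gripping.

send_rows(
  rows=[
    [[0,0.1,2,0,0,0],[0,0.1,4,0,0,0],[0,0.1,4.65,0,0,0],[0,0.1,4.65,0,0,0],[0,0.1,4.65,0,0,0]],
  ],
)

```text
clock: 8.8
eef_pos: [537.7, 117.9, 155.0]
tool_rot: [-3.142, -0.001, -0.262]
force: [0.1, 0.2, 0.2]
width: 42.0
gripper_force: 0.0
```

send_rows(
  rows=[
    [[0,0,0,0,0,0],[0,0,0,0,0,0],[0,0,0,0,0,0],[0,0,0,0,0,0],[0,0,0,0,0,0]],
  ],
  grip=255,
)

```text
clock: 9.3
eef_pos: [538.7, 120.7, 155.7]
tool_rot: [-3.138, -0.003, -0.259]
force: [1.3, 4.9, 7.6]
width: 14.0
gripper_force: 58.8
```

Run:
```python
from h import *
s=ctrl.read_state();print(s["clock"],s["eef_pos"],s["force"],s["width"],needle(31.3))
A=np.array([542.3,75.0]);v=s["eef_pos"][:2]-A;X=np.array([U[1],-U[0]])
print("tester frame handle",v@X,v@U,np.hypot(*v))
```

```text
9.3 [538.6671691  120.74203516 155.72911307] [1.33505755 4.88208272 7.5642438 ] 14.039272241006483 (1.54, 17, 0.9, array([ 0.5, -0.8]))
tester frame handle -15.313382087777555 43.25542242900685 45.886068043340735
```

```bash
cat > r.py <<'E'
from h import *
A=np.array([542.3,75.0])
s=ctrl.read_state();v=s["eef_pos"][:2]-A;X=np.array([U[1],-U[0]]);a,b=v@X,v@U
print(round(float(s["clock"]),2),"phi",np.degrees(np.arctan2(b,a)).round(2)%360,"r",np.hypot(a,b).round(2),"F",s["force"].round(1),needle(31.3))
E
python3 - <<'E'
import numpy as np,json
r=4.5
for k in range(18):
    a=110+20*k;f=lambda p:np.array([np.cos(np.radians(p)),-np.sin(np.radians(p))])*r
    print(a,json.dumps([[*(f(a+d)-f(a)).round(2).tolist(),0,0,0,0] for d in(5,10,15,20,20)]))
E
```

```text
110 [[-0.36, 0.15, 0, 0, 0, 0], [-0.71, 0.33, 0, 0, 0, 0], [-1.04, 0.54, 0, 0, 0, 0], [-1.35, 0.78, 0, 0, 0, 0], [-1.35, 0.78, 0, 0, 0, 0]]
130 [[-0.29, 0.27, 0, 0, 0, 0], [-0.55, 0.55, 0, 0, 0, 0], [-0.79, 0.87, 0, 0, 0, 0], [-1.0, 1.2, 0, 0, 0, 0], [-1.0, 1.2, 0, 0, 0, 0]]
150 [[-0.18, 0.35, 0, 0, 0, 0], [-0.33, 0.71, 0, 0, 0, 0], [-0.45, 1.09, 0, 0, 0, 0], [-0.53, 1.47, 0, 0, 0, 0], [-0.53, 1.47, 0, 0, 0, 0]]
170 [[-0.05, 0.39, 0, 0, 0, 0], [-0.07, 0.78, 0, 0, 0, 0], [-0.05, 1.17, 0, 0, 0, 0], [0.0, 1.56, 0, 0, 0, 0], [0.0, 1.56, 0, 0, 0, 0]]
190 [[0.08, 0.38, 0, 0, 0, 0], [0.2, 0.76, 0, 0, 0, 0], [0.35, 1.12, 0, 0, 0, 0], [0.53, 1.47, 0, 0, 0, 0], [0.53, 1.47, 0, 0, 0, 0]]
210 [[0.21, 0.33, 0, 0, 0, 0], [0.45, 0.64, 0, 0, 0, 0], [0.72, 0.93, 0, 0, 0, 0], [1.0, 1.2, 0, 0, 0, 0], [1.0, 1.2, 0, 0, 0, 0]]
230 [[0.31, 0.24, 0, 0, 0, 0], [0.64, 0.45, 0, 0, 0, 0], [0.99, 0.63, 0, 0, 0, 0], [1.35, 0.78, 0, 0, 0, 0], [1.35, 0.78, 0, 0, 0, 0]]
250 [[0.37, 0.12, 0, 0, 0, 0], [0.76, 0.2, 0, 0, 0, 0], [1.15, 0.25, 0, 0, 0, 0], [1.54, 0.27, 0, 0, 0, 0], [1.54, 0.27, 0, 0, 0, 0]]
270 [[0.39, -0
[... 693 characters left out ...]
-0.38, 0, 0, 0, 0], [-0.2, -0.76, 0, 0, 0, 0], [-0.35, -1.12, 0, 0, 0, 0], [-0.53, -1.47, 0, 0, 0, 0], [-0.53, -1.47, 0, 0, 0, 0]]
390 [[-0.21, -0.33, 0, 0, 0, 0], [-0.45, -0.64, 0, 0, 0, 0], [-0.72, -0.93, 0, 0, 0, 0], [-1.0, -1.2, 0, 0, 0, 0], [-1.0, -1.2, 0, 0, 0, 0]]
410 [[-0.31, -0.24, 0, 0, 0, 0], [-0.64, -0.45, 0, 0, 0, 0], [-0.99, -0.63, 0, 0, 0, 0], [-1.35, -0.78, 0, 0, 0, 0], [-1.35, -0.78, 0, 0, 0, 0]]
430 [[-0.37, -0.12, 0, 0, 0, 0], [-0.76, -0.2, 0, 0, 0, 0], [-1.15, -0.25, 0, 0, 0, 0], [-1.54, -0.27, 0, 0, 0, 0], [-1.54, -0.27, 0, 0, 0, 0]]
450 [[-0.39, 0.02, 0, 0, 0, 0], [-0.78, 0.07, 0, 0, 0, 0], [-1.16, 0.15, 0, 0, 0, 0], [-1.54, 0.27, 0, 0, 0, 0], [-1.54, 0.27, 0, 0, 0, 0]]
```

First segment, with a −0.2 cm y offset to take off the gripping preload. After that I'll check the force and the reading.

send_rows(
  rows=[
    [[-0.36,-0.05,0,0,0,0],[-0.71,0.13,0,0,0,0],[-1.04,0.34,0,0,0,0],[-1.35,0.58,0,0,0,0],[-1.35,0.58,0,0,0,0]],
  ],
)

```text
clock: 9.85
eef_pos: [523.5, 116.2, 155.7]
tool_rot: [-3.141, -0.003, -0.261]
force: [0.7, 0.8, 10.0]
width: 14.2
gripper_force: 59.2
```

```bash
python3 r.py
```

```text
9.85 phi 129.46 r 45.32 F [ 0.7  0.8 10. ] (1.528, 18, 0.9, array([ 0.5, -0.8]))
```

send_rows(
  rows=[
    [[-0.29,0.27,0,0,0,0],[-0.55,0.55,0,0,0,0],[-0.79,0.87,0,0,0,0],[-1.0,1.2,0,0,0,0],[-1.0,1.2,0,0,0,0]],
  ],
)

```text
clock: 10.4
eef_pos: [511.2, 106.7, 155.6]
tool_rot: [-3.141, -0.003, -0.261]
force: [3.5, 0.0, 8.1]
width: 14.4
gripper_force: 59.2
```

```bash
python3 r.py
```

```text
10.4 phi 149.43 r 44.45 F [3.5 0.  8.1] (1.529, 18, 0.9, array([ 0.5, -0.8]))
```

It tracks well, and the reading stays at the base-circle value. I'll carry on round.

send_rows(
  rows=[
    [[-0.18,0.35,0,0,0,0],[-0.33,0.71,0,0,0,0],[-0.45,1.09,0,0,0,0],[-0.53,1.47,0,0,0,0],[-0.53,1.47,0,0,0,0]],
  ],
)

```text
clock: 10.95
eef_pos: [502.9, 94.0, 155.6]
tool_rot: [-3.141, -0.005, -0.261]
force: [2.8, -1.1, 8.5]
width: 13.6
gripper_force: 59.0
```

```bash
python3 r.py
```

```text
10.95 phi 169.25 r 43.7 F [ 2.8 -1.1  8.5] (2.487, 16, 0.8, array([-0.2, -1. ]))
```

send_rows(
  rows=[
    [[-0.05,0.39,0,0,0,0],[-0.07,0.78,0,0,0,0],[-0.05,1.17,0,0,0,0],[0.0,1.56,0,0,0,0],[0.0,1.56,0,0,0,0]],
  ],
)

```text
clock: 11.5
eef_pos: [499.4, 79.0, 155.7]
tool_rot: [-3.14, -0.006, -0.261]
force: [3.7, -0.7, 8.0]
width: 14.1
gripper_force: 58.9
```

```bash
python3 r.py
```

```text
11.5 phi 189.61 r 43.09 F [ 3.7 -0.7  8. ] (2.124, 18, 1.0, array([ 0.2, -0.8]))
```

send_rows(
  rows=[
    [[0.08,0.38,0,0,0,0],[0.2,0.76,0,0,0,0],[0.35,1.12,0,0,0,0],[0.53,1.47,0,0,0,0],[0.53,1.47,0,0,0,0]],
  ],
)

```text
clock: 12.05
eef_pos: [500.9, 64.2, 155.6]
tool_rot: [-3.139, -0.006, -0.261]
force: [5.6, 2.8, 6.8]
width: 14.1
gripper_force: 58.9
```

```bash
python3 r.py
```

```text
12.05 phi 209.59 r 42.75 F [5.6 2.8 6.8] (1.541, 17, 0.9, array([ 0.3, -0.7]))
```

send_rows(
  rows=[
    [[0.21,0.33,0,0,0,0],[0.45,0.64,0,0,0,0],[0.72,0.93,0,0,0,0],[1.0,1.2,0,0,0,0],[1.0,1.2,0,0,0,0]],
  ],
)

```text
clock: 12.6
eef_pos: [507.3, 50.7, 155.7]
tool_rot: [-3.139, -0.005, -0.26]
force: [4.0, 4.3, 7.6]
width: 14.3
gripper_force: 59.0
```

```bash
python3 r.py
```

```text
12.6 phi 229.69 r 42.6 F [4.  4.3 7.6] (None, 0, {'pixels': array([[[ 84,  78,  69],
        [ 81,  75,  65],
        [ 83,  75,  67],
        ...,
        [ 28,  23,  23],
        [ 26,  20,  21],
        [ 23,  17,  16]],

       [[ 82,  74,  67],
        [ 85,  78,  71],
        [ 83,  76,  68],
        ...,
        [ 29,  24,  21],
        [ 24,  17,  19],
        [ 28,  23,  18]],

       [[ 85,  77,  68],
        [ 87,  81,  71],
        [ 84,  77,  68],
        ...,
        [ 34,  30,  25],
        [ 28,  19,  18],
        [ 32,  28,  26]],

       ...,

       [[102,  74,  70],
        [102,  74,  69],
        [103,  70,  66],
        ...,
        [ 90,  63,  60],
        [ 89,  64,  63],
        [ 86,  66,  62]],

       [[102,  72,  70],
        [102,  70,  67],
        [ 97,  64,  62],
        ...,
        [ 85,  61,  57],
        [ 82,  59,  55],
        [ 79,  57,  54]],

       [[ 99,  70,  67],
        [102,  73,  69],
        [ 99,  69,  62],
        ...,
        [ 82,  56,  54],
        [ 80,  55,  53],
        [ 79,  53,  50]]], shape=(420, 560, 3), dtype=uint8), 'fx': 543.1600025800303, 'fy': 543.1600025800303, 'cx': 283.30637696436224, 'cy': 204.10815538337806, 'extrinsics': array([[-1.53165084e-02,  9.94681227e-01, -1.01856080e-01,
         4.93881185e+02],
       [-9.99826076e-01, -1.63200356e-02, -9.02634921e-03,
         8.75222897e+01],
       [-1.06406350e-02,  1.01700112e-01,  9.94758194e-01,
         1.02663801e+03],
       [ 0.00000000e+00,  0.00000000e+00,  0.00000000e+00,
         1.00000000e+00]])})
```

```bash
sed -i 's/def needle(off,/def needle(off,cam="top",/; s/ctrl.get_image("top");p=cv2/ctrl.get_image(cam);p=cv2/; s/return None,int(k.sum()),im/return None,int(k.sum())/' h.py
sed -i 's/needle(31.3))/needle(31.3),needle(31.3,"scene"))/' r.py
python3 r.py
python3 - <<'E'
from h import *
im=ctrl.get_image("scene");a=cv2.resize(im["pixels"][100:250,240:420,::-1],None,fx=4,fy=4,interpolation=3);cv2.imwrite("pics/c6.png",a)
print(proj(im,[*(np.array([505.5,-65.4])+U*31.3),62]))
E
```

```text
12.65 phi 229.65 r 42.59 F [4.5 4.3 6.7] (None, 0) (1.322, 6, 1.2, array([1.9, 2.1]))
[350.42504535 207.60206312]
```

View pics/c6.png

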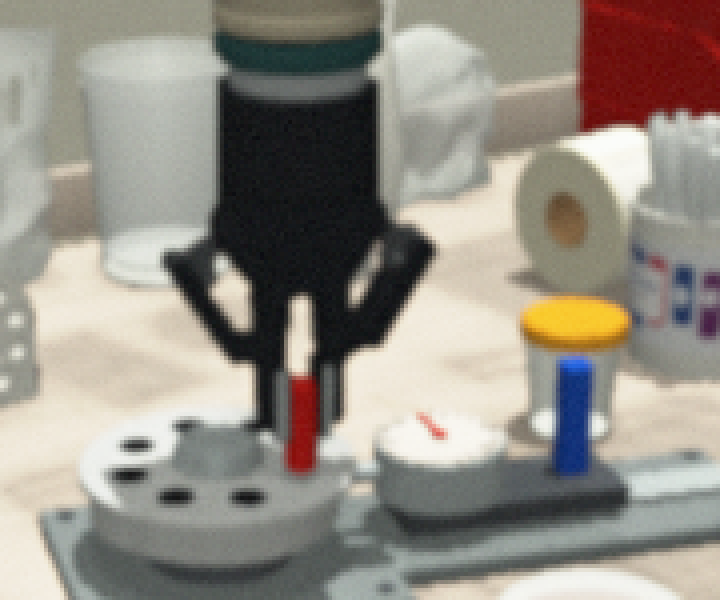

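The dial is unobstructed in the scene view: pivot at crop (440,438) and needle tip at (418,414), so I can use that camera for this sector. I'll calibrate the pivot there and go on.

```bash
cat >> h.py <<'E'
def needle2():
    im=ctrl.get_image("scene");x0,y0,k=325,190,4
    p=cv2.resize(im["pixels"][y0:y0+40,x0:x0+50],None,fx=k,fy=k,interpolation=cv2.INTER_CUBIC).astype(float)
    ys,xs=np.nonzero(p[...,0]>1.35*p[...,1:].max(2)+8)
    c=ray(im,350,209.4,62)[:2];w=np.array([ray(im,x0+(a+.5)/k-.5,y0+(b+.5)/k-.5,62)[:2] for a,b in zip(xs,ys)])-c
    r=np.hypot(*w.T);f=(r>10)&(r<34)
    if f.sum()<20:return None
    m=w[f].mean(0);q=w[r<5]
    return round(float(np.arctan2(m@[U[1],-U[0]],m@U)%(2*np.pi)),3),int(f.sum()),q.mean(0).round(1)
E
sed -i 's/needle(31.3,"scene"))/needle2())/' r.py; python3 r.py
```

```text
12.8 phi 229.65 r 42.59 F [4.1 3.4 6.6] (None, 0) (1.606, 105, array([ 3.3, -0.9]))
```

send_rows(
  rows=[
    [[0.31,0.24,0,0,0,0],[0.64,0.45,0,0,0,0],[0.99,0.63,0,0,0,0],[1.35,0.78,0,0,0,0],[1.35,0.78,0,0,0,0]],
  ],
)

```text
clock: 13.4
eef_pos: [517.5, 40.2, 155.6]
tool_rot: [-3.139, -0.003, -0.259]
force: [2.7, 4.4, 9.8]
width: 14.4
gripper_force: 59.2
```

```bash
python3 r.py
```

```text
13.4 phi 249.49 r 42.73 F [2.7 4.4 9.8] (None, 0) (1.604, 124, array([ 3.3, -1. ]))
```

send_rows(
  rows=[
    [[0.37,0.12,0,0,0,0],[0.76,0.2,0,0,0,0],[1.15,0.25,0,0,0,0],[1.54,0.27,0,0,0,0],[1.54,0.27,0,0,0,0]],
  ],
)

```text
clock: 14.0
eef_pos: [530.7, 33.5, 155.6]
tool_rot: [-3.14, -0.001, -0.259]
force: [-0.0, 5.5, 11.8]
width: 14.2
gripper_force: 59.4
```

```bash
python3 r.py
```

```text
14.0 phi 269.33 r 43.08 F [-0.   5.5 11.8] (None, 0) (1.606, 110, array([ 3.3, -1. ]))
```

send_rows(
  rows=[
    [[0.39,-0.02,0,0,0,0],[0.78,-0.07,0,0,0,0],[1.16,-0.15,0,0,0,0],[1.54,-0.27,0,0,0,0],[1.54,-0.27,0,0,0,0]],
  ],
)

```text
clock: 14.6
eef_pos: [545.6, 31.4, 155.6]
tool_rot: [-3.141, 0.0, -0.26]
force: [-1.5, 2.5, 11.8]
width: 14.2
gripper_force: 59.5
```

```bash
python3 r.py
```

```text
14.6 phi 289.23 r 43.76 F [-1.5  2.5 11.8] (None, 0) (1.605, 107, array([ 3.3, -1.2]))
```

send_rows(
  rows=[
    [[0.36,-0.15,0,0,0,0],[0.71,-0.33,0,0,0,0],[1.04,-0.54,0,0,0,0],[1.35,-0.78,0,0,0,0],[1.35,-0.78,0,0,0,0]],
  ],
)

```text
clock: 15.2
eef_pos: [560.5, 34.3, 155.6]
tool_rot: [3.141, 0.0, -0.261]
force: [-2.8, 0.6, 11.6]
width: 14.7
gripper_force: 59.5
```

```bash
python3 r.py
```

```text
15.2 phi 309.11 r 44.59 F [-2.8  0.6 11.6] (None, 0) (1.599, 99, array([ 3.3, -1.2]))
```

send_rows(
  rows=[
    [[0.29,-0.27,0,0,0,0],[0.55,-0.55,0,0,0,0],[0.79,-0.87,0,0,0,0],[1.0,-1.2,0,0,0,0],[1.0,-1.2,0,0,0,0]],
  ],
)

```text
clock: 15.8
eef_pos: [573.8, 42.3, 155.6]
tool_rot: [3.14, -0.001, -0.261]
force: [-0.1, -2.3, 10.7]
width: 14.1
gripper_force: 59.4
```

```bash
python3 r.py
```

```text
15.8 phi 328.85 r 45.42 F [-0.1 -2.3 10.7] (None, 0) (1.594, 102, array([ 3.3, -0.9]))
```

send_rows(
  rows=[
    [[0.18,-0.35,0,0,0,0],[0.33,-0.71,0,0,0,0],[0.45,-1.09,0,0,0,0],[0.53,-1.47,0,0,0,0],[0.53,-1.47,0,0,0,0]],
  ],
)

```text
clock: 16.4
eef_pos: [583.7, 54.6, 155.7]
tool_rot: [3.14, -0.004, -0.262]
force: [1.8, -1.8, 8.1]
width: 14.2
gripper_force: 59.1
```

```bash
python3 r.py
```

```text
16.4 phi 348.7 r 46.18 F [ 1.8 -1.8  8.1] (None, 0) (1.593, 99, array([ 3.3, -0.9]))
```

send_rows(
  rows=[
    [[0.05,-0.39,0,0,0,0],[0.07,-0.78,0,0,0,0],[0.05,-1.17,0,0,0,0],[0.0,-1.56,0,0,0,0],[0.0,-1.56,0,0,0,0]],
  ],
)

```text
clock: 17.0
eef_pos: [588.8, 69.8, 155.7]
tool_rot: [3.14, -0.006, -0.262]
force: [3.8, -2.0, 5.4]
width: 14.7
gripper_force: 58.9
```

```bash
python3 r.py
```

```text
17.0 phi 8.58 r 46.79 F [ 3.8 -2.   5.4] (1.527, 19, 0.9, array([ 2.2, -1.5])) (1.596, 98, array([ 3.4, -1. ]))
```

send_rows(
  rows=[
    [[-0.08,-0.38,0,0,0,0],[-0.2,-0.76,0,0,0,0],[-0.35,-1.12,0,0,0,0],[-0.53,-1.47,0,0,0,0],[-0.53,-1.47,0,0,0,0]],
  ],
)

```text
clock: 17.6
eef_pos: [588.2, 85.8, 155.8]
tool_rot: [3.142, -0.008, -0.262]
force: [6.6, -0.4, 4.4]
width: 14.1
gripper_force: 58.7
```

```bash
python3 r.py
```

```text
17.6 phi 28.22 r 47.17 F [ 6.6 -0.4  4.4] (2.601, 16, 0.8, array([-0.1, -1.4])) (2.227, 57, array([ 3.5, -0.9]))
```

send_rows(
  rows=[
    [[-0.21,-0.33,0,0,0,0],[-0.45,-0.64,0,0,0,0],[-0.45,-0.64,0,0,0,0]],
  ],
)

```text
clock: 18.0
eef_pos: [585.8, 93.6, 155.8]
tool_rot: [-3.141, -0.008, -0.261]
force: [6.8, -0.0, 3.6]
width: 14.4
gripper_force: 58.8
```

```bash
python3 r.py
```

```text
18.0 phi 38.14 r 47.3 F [ 6.8 -0.   3.6] (3.415, 16, 0.8, array([-0.5, -0.9])) None
```

send_rows(
  rows=[
    [[-0.27,-0.29,0,0,0,0],[-0.55,-0.56,0,0,0,0],[-0.55,-0.56,0,0,0,0]],
  ],
)

```text
clock: 18.4
eef_pos: [581.7, 101.3, 155.8]
tool_rot: [-3.14, -0.008, -0.261]
force: [6.7, 1.6, 4.1]
width: 14.5
gripper_force: 58.9
```

```bash
python3 r.py
```

```text
18.4 phi 48.71 r 47.35 F [6.7 1.6 4.1] (3.644, 19, 1.0, array([-0.7, -1. ])) None
```

send_rows(
  rows=[
    [[-0.31,-0.24,0,0,0,0],[-0.64,-0.45,0,0,0,0],[-0.64,-0.45,0,0,0,0]],
  ],
)

```text
clock: 18.8
eef_pos: [576.1, 108.2, 155.8]
tool_rot: [-3.139, -0.006, -0.26]
force: [4.1, 2.9, 5.9]
width: 14.2
gripper_force: 59.1
```

```bash
python3 r.py
```

```text
18.8 phi 59.46 r 47.36 F [4.1 2.9 5.9] (3.142, 17, 0.8, array([-0.4, -1.1])) None
```

send_rows(
  rows=[
    [[-0.35,-0.18,0,0,0,0],[-0.71,-0.33,0,0,0,0],[-0.71,-0.33,0,0,0,0]],
  ],
)

```text
clock: 19.2
eef_pos: [569.4, 113.7, 155.7]
tool_rot: [-3.139, -0.005, -0.26]
force: [2.7, 3.8, 6.0]
width: 14.1
gripper_force: 59.2
```

```bash
python3 r.py
```

```text
19.2 phi 69.92 r 47.27 F [2.7 3.8 6. ] (2.009, 19, 1.0, array([ 0. , -0.9])) (1.86, 57, array([ 3.4, -0.8]))
```

send_rows(
  rows=[
    [[-0.37,-0.12,0,0,0,0],[-0.76,-0.2,0,0,0,0],[-1.15,-0.25,0,0,0,0],[-1.54,-0.27,0,0,0,0],[-1.54,-0.27,0,0,0,0]],
  ],
)

```text
clock: 19.8
eef_pos: [554.7, 120.2, 155.7]
tool_rot: [-3.139, -0.004, -0.26]
force: [3.1, 3.4, 6.4]
width: 14.1
gripper_force: 59.3
```

```bash
python3 r.py
```

```text
19.8 phi 89.64 r 46.84 F [3.1 3.4 6.4] (1.535, 19, 0.9, array([ 0.5, -0.8])) (1.604, 56, array([ 3.3, -0.9]))
```

send_rows(
  rows=[
    [[-0.39,0.02,0,0,0,0],[-0.78,0.07,0,0,0,0],[-1.16,0.15,0,0,0,0],[-1.54,0.27,0,0,0,0],[-1.54,0.27,0,0,0,0]],
  ],
)

```text
clock: 20.4
eef_pos: [538.6, 121.0, 155.7]
tool_rot: [-3.14, -0.003, -0.26]
force: [1.0, 2.3, 9.0]
width: 14.4
gripper_force: 59.4
```

```bash
python3 r.py
cat > fit.py <<'E'
import numpy as np
from scipy.optimize import least_squares,curve_fit
P=np.array([[523.5,116.2],[511.2,106.7],[502.9,94],[499.4,79],[500.9,64.2],[507.3,50.7],[517.5,40.2],[530.7,33.5],[545.6,31.4],[560.5,34.3],[573.8,42.3],[583.7,54.6],[588.8,69.8],[588.2,85.8],[585.8,93.6],[581.7,101.3],[576.1,108.2],[569.4,113.7]])
f=least_squares(lambda q:np.hypot(*(P-q[:2]).T)-q[2],[542,75,45]);C=f.x;print(C,f.fun.round(2))
yaw=.261;ph=lambda p:np.degrees(np.arctan2(*(((np.atleast_2d(p)-C[:2])@np.array([[np.cos(yaw),np.sin(yaw)],[-np.sin(yaw),np.cos(yaw)]]).T).T[::-1])))
if __name__=="__main__":
    a=ph(P[-5:]);y=np.array([2.601,3.415,3.644,3.142,2.009]);print(a)
    g=lambda x,c,A,w:1.53+A*np.where(abs(x-c)<w,.5+.5*np.cos(np.pi*(x-c)/w),0)
    print(curve_fit(g,a,y,[46,2.2,25])[0])
    b=ph(P[1:6]);g2=lambda x,c,A:g(x,c,A,25);b%=360;print(b,curve_fit(g2,b[:4],[1.529,2.487,2.124,1.541],[178,1.1])[0])
E
python3 fit.py
```

```text
20.4 phi 109.56 r 46.16 F [1.  2.3 9. ] (1.531, 18, 0.9, array([ 0.5, -0.8])) (1.604, 53, array([ 3.3, -1. ]))
[544.29397791  76.32001839  44.98567876] [-0.01 -0.06  0.03 -0.01  0.07  0.01 -0.01 -0.06 -0.05  0.05  0.05  0.01
 -0.   -0.07 -0.03 -0.01  0.05  0.04]
[-2.77020235  7.64896895 18.78105501 30.11233998 41.15877418]
[16.33302357  2.17995934 37.2720392 ]
[122.49414218 141.9177552  161.62953875 180.65094842 199.75017052] [149.14805967   1.18524146]
```

```bash
sed -i 's/\]\])@*\.T).T\[::-1\]/&/; s/\[\[np.cos(yaw),np.sin(yaw)\],\[-np.sin(yaw),np.cos(yaw)\]\]/[[np.cos(yaw),-np.sin(yaw)],[np.sin(yaw),np.cos(yaw)]]/' fit.py
python3 fit.py | tail -3
python3 - <<'E'
from fit import *
import json
a0=ph([538.6,121.0])[0];print(a0)
f=lambda p:np.array([np.cos(np.radians(p)),-np.sin(np.radians(p))])*4.5
def seg(a,b,n):print(round(a,1),b,json.dumps([[*(f(x)-f(a)).round(2).tolist(),0,0,0,0] for x in [*np.linspace(a,b,n+1)[1:],b]]))
seg(a0,62,8)
for a in range(62,26,-5):seg(a,a-5,1)
E
sed -i '1a from fit import ph' r.py; sed -i 's/print(round/print("PHI",ph(s["eef_pos"][:2]).round(2),round/; s/,needle2())/)/' r.py
```

```text
[27.13819455 37.55736585 48.68945192 60.02073688 71.06717108]
[46.24142126  2.17995923 37.27204314]
[152.40253909 171.8261521  191.53793566 210.55934532 229.65856743] [179.05645657   1.18524146]
[544.29397791  76.32001839  44.98567876] [-0.01 -0.06  0.03 -0.01  0.07  0.01 -0.01 -0.06 -0.05  0.05  0.05  0.01
 -0.   -0.07 -0.03 -0.01  0.05  0.04]
112.21677497404065
112.2 62 [[0.47, -0.16, 0, 0, 0, 0], [0.95, -0.27, 0, 0, 0, 0], [1.44, -0.33, 0, 0, 0, 0], [1.93, -0.33, 0, 0, 0, 0], [2.42, -0.28, 0, 0, 0, 0], [2.9, -0.17, 0, 0, 0, 0], [3.37, -0.01, 0, 0, 0, 0], [3.81, 0.19, 0, 0, 0, 0], [3.81, 0.19, 0, 0, 0, 0]]
62 57 [[0.34, 0.2, 0, 0, 0, 0], [0.34, 0.2, 0, 0, 0, 0]]
57 52 [[0.32, 0.23, 0, 0, 0, 0], [0.32, 0.23, 0, 0, 0, 0]]
52 47 [[0.3, 0.25, 0, 0, 0, 0], [0.3, 0.25, 0, 0, 0, 0]]
47 42 [[0.28, 0.28, 0, 0, 0, 0], [0.28, 0.28, 0, 0, 0, 0]]
42 37 [[0.25, 0.3, 0, 0, 0, 0], [0.25, 0.3, 0, 0, 0, 0]]
37 32 [[0.22, 0.32, 0, 0, 0, 0], [0.22, 0.32, 0, 0, 0, 0]]
32 27 [[0.19, 0.34, 0, 0, 0, 0], [0.19, 0.34, 0, 0, 0, 0]]
27 22 [[0.16, 0.36, 0, 0, 0, 0], [0.16, 0.36, 0, 0, 0, 0]]
```

The full turn is done. The higher hump lies at φ≈46° and the lower at ≈179°, which is 2.3 rad apart as it should be. I'll go back over the peak in fine steps.

send_rows(
  rows=[
    [[0.47,-0.16,0,0,0,0],[0.95,-0.27,0,0,0,0],[1.44,-0.33,0,0,0,0],[1.93,-0.33,0,0,0,0],[2.42,-0.28,0,0,0,0],[2.9,-0.17,0,0,0,0],[3.37,-0.01,0,0,0,0],[3.81,0.19,0,0,0,0],[3.81,0.19,0,0,0,0]],
  ],
)

```text
clock: 21.4
eef_pos: [574.8, 109.8, 155.7]
tool_rot: [-3.14, -0.002, -0.26]
force: [1.6, 2.9, 8.6]
width: 14.4
gripper_force: 59.4
```

```bash
python3 r.py|tail -1
```

```text
PHI [62.58] 21.4 phi 61.87 r 47.62 F [1.6 2.9 8.6] (2.916, 21, 0.9, array([-0.2, -1.2]))
```

send_rows(
  rows=[
    [[0.34,0.2,0,0,0,0],[0.34,0.2,0,0,0,0],[0.34,0.2,0,0,0,0]],
  ],
)

```text
clock: 21.75
eef_pos: [577.5, 107.2, 155.7]
tool_rot: [-3.14, -0.002, -0.26]
force: [0.7, 3.4, 9.2]
width: 14.4
gripper_force: 59.4
```

```bash
python3 r.py|tail -1
```

```text
PHI [57.89] 21.75 phi 57.42 r 47.66 F [0.7 3.4 9.2] (3.274, 16, 0.8, array([-0.3, -1. ]))
```

send_rows(
  rows=[
    [[0.32,0.23,0,0,0,0],[0.32,0.23,0,0,0,0],[0.32,0.23,0,0,0,0]],
  ],
)

```text
clock: 22.1
eef_pos: [580.1, 104.1, 155.7]
tool_rot: [-3.14, -0.002, -0.26]
force: [-0.1, 3.3, 7.8]
width: 14.4
gripper_force: 59.4
```

```bash
python3 r.py|tail -1
```

```text
PHI [52.76] 22.1 phi 52.55 r 47.71 F [-0.1  3.3  7.8] (3.537, 18, 0.9, array([-0.5, -0.9]))
```

send_rows(
  rows=[
    [[0.3,0.25,0,0,0,0],[0.3,0.25,0,0,0,0],[0.3,0.25,0,0,0,0]],
  ],
)

```text
clock: 22.45
eef_pos: [582.5, 100.7, 155.7]
tool_rot: [-3.14, -0.002, -0.26]
force: [1.6, 3.3, 7.7]
width: 14.6
gripper_force: 59.3
```

```bash
python3 r.py|tail -1
```

```text
PHI [47.51] 22.45 phi 47.56 r 47.73 F [1.6 3.3 7.7] (3.645, 18, 1.0, array([-0.7, -1. ]))
```

send_rows(
  rows=[
    [[0.28,0.28,0,0,0,0],[0.28,0.28,0,0,0,0],[0.28,0.28,0,0,0,0]],
  ],
)

```text
clock: 22.8
eef_pos: [584.6, 97.1, 155.7]
tool_rot: [-3.14, -0.002, -0.26]
force: [2.1, 3.1, 8.2]
width: 14.4
gripper_force: 59.3
```

```bash
python3 r.py|tail -1
```

```text
PHI [42.29] 22.8 phi 42.6 r 47.7 F [2.1 3.1 8.2] (3.608, 17, 0.9, array([-0.7, -1. ]))
```

send_rows(
  rows=[
    [[0.25,0.3,0,0,0,0],[0.25,0.3,0,0,0,0],[0.25,0.3,0,0,0,0]],
  ],
)

```text
clock: 23.15
eef_pos: [586.3, 93.3, 155.7]
tool_rot: [-3.14, -0.003, -0.26]
force: [1.4, 2.2, 8.3]
width: 14.3
gripper_force: 59.3
```

```bash
python3 r.py|tail -1
```

```text
PHI [36.93] 23.15 phi 37.5 r 47.68 F [1.4 2.2 8.3] (3.406, 18, 0.9, array([-0.5, -0.9]))
```

send_rows(
  rows=[
    [[0.22,0.32,0,0,0,0],[0.22,0.32,0,0,0,0],[0.22,0.32,0,0,0,0]],
  ],
)

```text
clock: 23.5
eef_pos: [587.7, 89.4, 155.7]
tool_rot: [-3.141, -0.003, -0.26]
force: [2.0, 2.7, 7.6]
width: 14.4
gripper_force: 59.3
```

```bash
python3 r.py|tail -1
```

```text
PHI [31.67] 23.5 phi 32.5 r 47.63 F [2.  2.7 7.6] (3.05, 16, 0.8, array([-0.1, -1. ]))
```

The readings on both sides put the peak at φ≈46.3. I'll move there and check.

send_rows(
  rows=[
    [[-0.19,-0.31,0,0,0,0],[-0.41,-0.58,0,0,0,0],[-0.65,-0.84,0,0,0,0],[-0.76,-0.93,0,0,0,0],[-0.76,-0.93,0,0,0,0],[-0.76,-0.93,0,0,0,0]],
  ],
)

```text
clock: 24.15
eef_pos: [584.0, 98.0, 155.7]
tool_rot: [3.141, -0.006, -0.262]
force: [5.0, -2.8, 5.3]
width: 14.6
gripper_force: 59.1
```

```bash
python3 r.py|tail -1
```

```text
PHI [43.61] 24.15 phi 43.85 r 47.63 F [ 5.  -2.8  5.3] (3.62, 18, 0.9, array([-0.7, -1. ]))
```

send_rows(
  rows=[
    [[-0.08,-0.08,0,0,0,0],[-0.16,-0.16,0,0,0,0],[-0.16,-0.16,0,0,0,0],[-0.16,-0.16,0,0,0,0]],
  ],
)

```text
clock: 24.6
eef_pos: [583.0, 99.8, 155.7]
tool_rot: [3.141, -0.006, -0.262]
force: [4.4, -2.1, 5.3]
width: 14.0
gripper_force: 59.1
```

```bash
python3 r.py|tail -1
```

```text
PHI [46.24] 24.6 phi 46.35 r 47.64 F [ 4.4 -2.1  5.3] (3.646, 19, 1.0, array([-0.7, -0.8]))
```

send_rows(
  rows=[
    [[0.07,0.01,0,0,0,0],[0.13,0.03,0,0,0,0],[0.13,0.03,0,0,0,0]],
  ],
)

```text
clock: 24.95
eef_pos: [583.2, 99.8, 155.7]
tool_rot: [3.141, -0.004, -0.262]
force: [2.4, -1.6, 6.6]
width: 14.0
gripper_force: 59.3
```

```bash
python3 r.py|tail -1
```

```text
PHI [46.05] 24.95 phi 46.17 r 47.79 F [ 2.4 -1.6  6.6] (3.647, 17, 0.9, array([-0.7, -0.8]))
```

send_rows(
  rows=[
    [[0,0,0,0,0,0],[0,0,0,0,0,0],[0,0,0,0,0,0],[0,0,0,0,0,0]],
  ],
  grip=130,
)

```text
clock: 25.4
eef_pos: [581.1, 101.6, 154.0]
tool_rot: [3.141, 0.001, -0.26]
force: [-0.3, -0.9, 0.1]
width: 41.8
gripper_force: 0.0
```

```bash
python3 r.py|tail -1
```

```text
PHI [49.42] 25.4 phi 49.37 r 47.05 F [-0.3 -0.9  0.1] (3.647, 18, 0.9, array([-0.7, -0.8]))
```

send_rows(
  rows=[
    [[0,0,-2,0,0,0],[0,0,-5,0,0,0],[0,0,-9,0,0,0],[0,0,-12,0,0,0],[0,0,-12,0,0,0],[0,0,-12,0,0,0]],
  ],
)

```text
clock: 26.05
eef_pos: [581.6, 101.8, 274.8]
tool_rot: [-3.141, -0.001, -0.26]
force: [-0.7, 0.3, -0.3]
width: 41.5
gripper_force: 0.0
```

```bash
python3 r.py|tail -1
python3 - <<'E'
from h import *
a=ctrl.get_image("scene")["pixels"][100:270,220:420,::-1];cv2.imwrite("pics/c7.png",cv2.resize(a,None,fx=3.5,fy=3.5,interpolation=3))
E
```

```text
PHI [49.25] 26.05 phi 49.21 r 47.54 F [-0.7  0.3 -0.3] (3.647, 18, 0.9, array([-0.7, -0.8]))
```

View pics/c7.png

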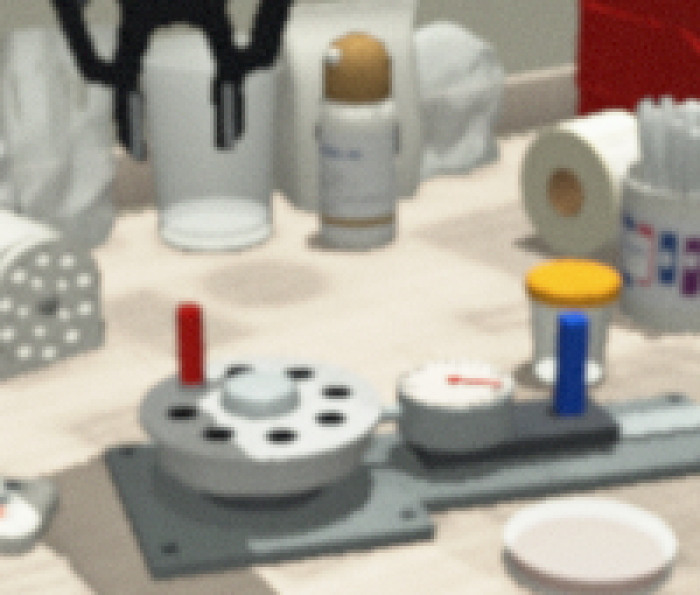

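The gripper is well clear. The needle (crop 450,380 to 500,384) still reads 3.65 rad, its peak, and the dish, timer and cup are where they were. Handing in.

```bash
python3 -c "
from cell import ctrl
print(ctrl.finish_job())"
```

```text
the job is handed in; nothing more can be done
None
```

The job is handed in at about 26 s: the indicator was pushed in to 1.53 rad, the rotor turned right round, and the higher spot left under the plunger with the needle at its peak of 3.65 rad, the gripper clear and the dish, timer and cup untouched.

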